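Load the sampler rack and slide it under the needle bridge into its dock

TASK

Drop the two loose vials into the rack's two empty pockets while the rack still stands ahead of the needle bridge. Then slide the rack along the guide rails, without lifting it, under the bridge and fully home against the dock block, so that its nose presses the plunger in and it stays there; do not ram it, and leave the other things on the bench alone.

Things in the scene. Friction and masses are not known exactly. Their poses are not given: they have to be found in the camera images.
- deck: sampler's loading deck, fixed on the bench: aluminium plate 176 (x) x 680 (y) x 12 mm, y -370 to +310, top at z 12; origin on the bench under the middle of the bridge, +y is the loading direction. Two steel guide rails (26 mm high above the plate, 10 thick, 97 apart inside, centred on x 0) run from y -50 to +310; their polished ends flare out at y -130 to -50 into a mouth about 147 wide
- bridge (a point): middle of the underside of the white bridge that crosses the rails, at z 84 mm above the deck's origin, axes as the deck's. The bridge spans y -28 to +28 mm and x +-83 mm (its uprights stand outside the rails), is solid up to 66 mm above this point, and bears a grey block and steel stub up to 112 mm above it
- rack: blue vial rack, loose, about 0.5 kg, 92 (x) x 190 (y) mm, origin at the centre of its underside, +y towards its nose. y -95 to +29 mm: a block 34 high with eight vial places (x +-26; y -79.5, -48.5, -17.5, 13.5), six filled with fixed vials whose tops are at z 62, two empty. It starts on the deck ahead of the mouth, nose towards the bridge, a little askew
- well (a point): middle of the floor of the open well in the rack's nose half, at x 0, y +59, z 6 mm in the rack: 60 mm long (y +29 to +89), 82 mm wide inside, 28 mm deep, side walls 5 mm thick; the nose wall closes it at y +89 to +95, top at z 34. A finger can hook here and draw the rack
- pocket_a (a point): middle of the floor of one empty pocket, at x -26, y -48.5, z 6 mm in the rack; the pocket is round, 22 mm in diameter, 28 mm deep, open at the top
- pocket_b (a point): middle of the floor of the other empty pocket, at x +26, y -17.5, z 6 mm in the rack; same size
- vial_1: loose closed vial, white with a grey cap of the same diameter, 18 mm across, 56 mm tall, 25 g, standing on the bench; origin at the centre of its underside
- vial_2: the second loose vial, the same as the first
- plunger (a joint): travel in m of the spring plunger (14 mm round, 20 mm above the plate) on the grey dock block, 92 x 40 x 50 mm, clamped between the rails beyond the bridge; the block's face towards the bridge is somewhere at y +200 to +250 mm of the deck: find it by touch or sight. 0: plunger 12 mm out of that face; 0.012: the rack's nose flat on the face. Light spring, under 1 N
- reagent_bottle: bystander: white plastic bottle with a cap, 72 mm across, 150 mm tall, upright; origin at the centre of its underside
- amber_jar: bystander: amber glass jar, 48 mm across, 70 mm tall (much fatter than the vials); origin at the centre of its underside
- beaker: bystander: glass beaker, 70 mm across, 85 mm tall; origin at the centre of its underside
- timer: bystander: small flat white timer, 50 x 65 x 18 mm; origin at the centre of its underside
- mouse: bystander: grey computer mouse, 62 mm across, 33 mm tall; origin at the centre of its underside
- cap_tray: bystander: open blue compartment tray, 110 x 160 x 35 mm, with no vials; origin at the centre of its underside
- driver: bystander: screwdriver lying on the bench; origin on its underside
Mind the look-alikes: they are no part of the job. Leave any purple look-alike of the rack alone.

How it is judged (in metres and radians):
On the way:
1. both loose vials stand fully down in the rack's empty pockets while the rack is still ahead of the bridge (((horizontal distance between vial_1 and pocket_a below 0.005 m and z of vial_1 in the frame of rack below 0.01 m and angle between vial_1's own z axis and vertical below 0.2 rad) or (horizontal distance between vial_1 and pocket_b below 0.005 m and z of vial_1 in the frame of rack below 0.01 m and angle between vial_1's own z axis and vertical below 0.2 rad)) and ((horizontal distance between vial_2 and pocket_a below 0.005 m and z of vial_2 in the frame of rack below 0.01 m and angle between vial_2's own z axis and vertical below 0.2 rad) or (horizontal distance between vial_2 and pocket_b below 0.005 m and z of vial_2 in the frame of rack below 0.01 m and angle between vial_2's own z axis and vertical below 0.2 rad)) and y of rack in the frame of deck below -0.11 m), for 0.2 s.
At the end, for the whole second after the job is handed in: Both vials stand in the pockets (within 5 mm of the pocket's axis, bottom within 4 mm of its floor), the rack lies flat on the deck between the rails beyond the bridge with its nose against the dock: plunger pressed in by more than 9.5 mm of 12 mm, at rest and released (((horizontal distance between vial_1 and pocket_a below 0.005 m and z of vial_1 in the frame of rack below 0.01 m and angle between vial_1's own z axis and vertical below 0.2 rad) or (horizontal distance between vial_1 and pocket_b below 0.005 m and z of vial_1 in the frame of rack below 0.01 m and angle between vial_1's own z axis and vertical below 0.2 rad)) and ((horizontal distance between vial_2 and pocket_a below 0.005 m and z of vial_2 in the frame of rack below 0.01 m and angle between vial_2's own z axis and vertical below 0.2 rad) or (horizontal distance between vial_2 and pocket_b below 0.005 m and z of vial_2 in the frame of rack below 0.01 m and angle between vial_2's own z axis and vertical below 0.2 rad)) and value of joint plunger above 0.0095 m and y of rack in the frame of deck above 0.095 m and x of rack in the frame of deck between -0.008 and 0.008 m and z of rack in the frame of deck below 0.016 m and angle between the y axis of rack and the y axis of deck, either way round below 0.06 rad and linear speed of rack below 0.01 m/s); the robot touches nothing.
It fails at once if the rack is lifted more than 15 mm off the deck (height (world z) of rack above 0.027 m).
It fails at once if the rack is rammed: the robot presses on it with more than 40 N (contact force between any of the fingers, the arm and rack above 40 N).
It fails at once if a bystander is moved by more than 30 mm (distance of any of reagent_bottle, amber_jar, beaker, timer, mouse, cap_tray, driver from where it was at the start of the episode above 0.03 m).
It also fails if it takes over 72 s, if anything falls off the work surface, if the arm or the gripper's body presses on something with over 40 N, if the wrist force passes 120 N, or if a joint passes its speed limit or range.

ROBOT

A 6-joint arm with a two-finger parallel gripper is mounted at the origin on the work surface. World frame = base frame: x ahead of the robot, y to its left, z up, the work surface at z = 0. Lengths are in mm, angles in rad, forces in N, time in s.
With the tool pointing down it reaches from about 350 to 725 mm from the base axis. Payload 4.3 kg.
Tool frame: the origin (TCP) lies at the very end of the fingers, on their centre line; the grasp point (between the pads) lies 19 mm behind it; x points along the fingers, y is the direction in which the jaws open and shut, and the axes are right-handed (so a half turn about x gives the same grasp; the last joint's range is limited). The gripper opens to 85 mm and grips with 20 to 120 N. Pads are 22 mm wide; open, the fingers measure 114 mm over their backs; the gripper's body (76 mm by 85 mm) begins 54 mm behind the grasp point. The pads swing forward as they close: fully open they stand 13 mm farther back than shut.
Start: joints at [-1.256, 0.377, 0.081, 1.274, 0, 1.46], TCP at [236.995, -523.928, 231.329] pointing down, gripper open.
Joint ranges: [-2.72, 2.72], [-0.84, 1.66], [-1.02, 1.22], [-1.77, 2.12], [-1.37, 1.28], [-3.14, 3.14]. Speed limits (rad/s): [2.57, 2.57, 3.14, 3.14, 3.14, 3.14].

INTERFACE

Orientations are given as a rotation vector (axis times angle).
In Python, from rig import status, read_camera, robot gives the robot as it stands.
- The arm moves only by the shell command python3 -m handwheel 'ROWS' [OPENING] [FORCE]. ROWS is JSON, a list of rows, each a list of 2 entries, a list of its own where there are three numbers: the shift along the tool's x, y, z in mm, then the turn about the tool's x in degrees. In form: [[[x, y, z], yaw], ...]. A call has 1 to 5 rows; each row is the pose to reach, as a shift and turn from the pose commanded when the call began, along the tool's axes at that moment; what a row does not reach only later rows make up. A row lasts 1/8 s, in which the tool goes at most 62.5 mm and 10.7 degrees, less where a joint would pass 70% of its speed; a pose out of reach is approached as far as the arm can. A call with a gripper value outside its range is refused whole. OPENING is the opening, from -1 (shut) to 1 (fully open), set as the call begins (- or left out, the last holds). The fingers move at their own pace and stop on an object; FORCE is the grip in N (left out, the last holds). Time passes only in rows, so rows that repeat a pose let the fingers close. It gives the time, the measured TCP pose, the force and the opening at its end, in the units of the state.
- status.get_state(): the state, without advancing time (a new reading comes with each control period).
- read_camera(name): name is "side" or "top" or "wrist"; returns a dict with "frame" (400x640x3 uint8, blue, green, red), "fx", "fy", "cx", "cy" (pixels), "k1" (the pictures are not rectified: a ray, as slopes to the right and down, at radius r is drawn at 1 + k1 r^2 times it, then the intrinsics apply), "origin" and "orientation" of the camera in the world. Camera axes: x right, y down, z forward; pixel columns grow to the right and rows downward; lengths in mm; the calibration is good to about 2 mm. A picture is of the moment at which its call begins. There is no depth.
- robot.job_done(): hands the job in, once; it reports no verdict.
The state is a dict: "clock": time; "joints": joint angles; "joint_vel": joint speeds; "effort": joint torques, N m; "eef_pos": TCP position; "eef_rot": TCP orientation; "ft_force": force on the tool from outside, world axes, zero at the start; "ft_torque": the same for the moment, N m; "width": finger opening in mm.
Only numpy, scipy, OpenCV 4.12 (cv2) and the standard library are available. Lean on these libraries where they do the work, as an engineer would, in place of code of your own. Each camera call takes 0.05 s, during which the arm holds its last target. There are 200 camera calls.

## Working session

There is one attempt and no reset: what is moved stays moved. The work goes in short steps, Python scripts to look and compute and a shell command to move; the robot and the scene stay as the last step left them, time stands still between calls to the robot, and variables do not carry over. Pictures are saved under pics/ and viewed, about 8 in all and at most 12, crops included, and the job is handed in when it is done.

```bash
mkdir -p pics; ls
cat > h.py <<'E'
import numpy as np, cv2
from scipy.spatial.transform import Rotation as R
from rig import status, read_camera, robot
def snap(name, fn=None):
    c=read_camera(name)
    if fn: cv2.imwrite('pics/'+fn,c['frame'])
    c['frame']=np.array(c['frame']); np.save('pics/'+name+'.npy',c,allow_pickle=True)
    return c
def load(name): return np.load('pics/'+name+'.npy',allow_pickle=True).item()
def rot(c):
    o=np.array(c['orientation'],float)
    return R.from_rotvec(o) if o.size==3 else R.from_matrix(o)
def ray(c,u,v):
    K=np.array([[c['fx'],0,c['cx']],[0,c['fy'],c['cy']],[0,0,1.]])
    d=((np.array([u,v],float)-[c['cx'],c['cy']])/[c['fx'],c['fy']]); p=d.copy()
    for _ in range(20): p=d/(1+c['k1']*(p@p))
    return np.array(c['origin'],float), rot(c).apply([p[0],p[1],1.])
def onz(c,u,v,z):
    o,d=ray(c,u,v); return o+d*(z-o[2])/d[2]
def proj(c,P):
    q=rot(c).inv().apply(np.array(P,float)-np.array(c['origin'])); p=q[:2]/q[2]; p=p*(1+c['k1']*(p@p))
    return p*[c['fx'],c['fy']]+[c['cx'],c['cy']]
def tool(P=None, ang=None):
    "shift in tool axes to put TCP at world P"
    s=status.get_state(); r=R.from_rotvec(s['eef_rot'])
    if P is not None: print('shift',r.inv().apply(np.array(P)-s['eef_pos']).round(1))
    print('pos',np.round(s['eef_pos'],1),'axes',r.as_matrix().round(3).tolist(),'w',s['width'],'F',np.round(s['ft_force'],1),'t',s['clock'])
E
python3 - <<'E'
from h import *
for n in ['top','side','wrist']:
    c=snap(n,n+'0.png'); print(n,c['origin'],c['orientation'],c['fx'],c['k1'])
tool(); print(status.get_state())
E
```

```text
pics
top [ 246.50048395    4.71638226 1850.38356969] [-2.12325538  2.17501353 -0.15258741] 511.5744428804892 0.02204129012092754
side [ 322.04428674 1080.99036549  799.25262953] [-0.24098065  2.70641353 -1.45753754] 485.8086330782253 -0.11461924296667873
wrist [ 310.42512993 -490.5485613   373.96117721] [ 2.4063738  -1.55218361 -0.25396888] 309.22525269329645 -0.031401712500318875
pos [ 236.8 -523.4  230.6] axes [[-0.0, 0.412, -0.911], [0.001, -0.911, -0.412], [-1.0, -0.002, -0.0]] w 85.39778066383464 F [ 0.3 -0.4 -0.5] t 0.15
{'clock': 0.15, 'joints': array([-1.25633478e+00,  3.77881927e-01,  7.99774090e-02,  1.27441986e+00,
        1.34520751e-05,  1.46049185e+00]), 'joint_vel': array([-6.01176671e-05, -1.34351484e-03,  3.21083028e-03, -4.00853392e-04,
       -3.91081540e-04,  1.39243338e-03]), 'effort': array([ 1.26250496e-03, -4.64034927e+01,  2.70170242e+01,  1.38925426e-02,
       -6.06010371e-05, -1.34058899e-05]), 'eef_pos': array([ 236.81702774, -523.43267523,  230.60042287]), 'eef_rot': array([ 1.9873515 ,  0.43012041, -1.98764088]), 'ft_force': array([ 0.32560633, -0.42515141, -0.50041445]), 'ft_torque': array([-0.01500824, -0.01938117, -0.01373115]), 'width': 85.39778066383464}
```

View pics/top0.png

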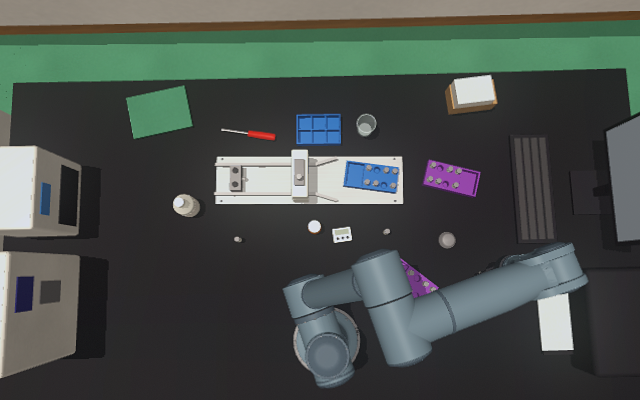

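View pics/side0.png

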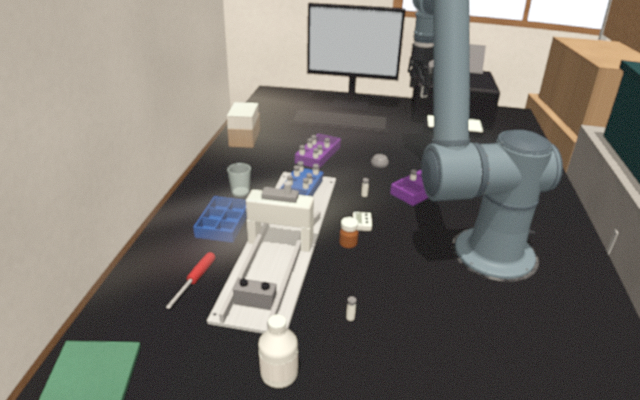

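The top view shows image right = world -y and image up = world +x. The deck is at (215-403, 157-204), the rack at (345-398, 162-193), the vials at (237,239) and (386,232), and the dock at (236,178). The side view confirms both vials upright at (351,309) and (365,188).

Run:
```python
from h import *
c=load('top'); f=c['frame']
cv2.imwrite('pics/topcrop.png',cv2.resize(f[140:260,205:410],None,fx=3.9,fy=3.9,interpolation=cv2.INTER_CUBIC))
hsv=cv2.cvtColor(f,cv2.COLOR_BGR2HSV)
# deck plate
m=((hsv[...,2]>120)&(hsv[...,1]<60)).astype(np.uint8); m[:150]=0;m[210:]=0;m[:,:205]=0;m[:,412:]=0
pts=np.argwhere(m)[:,::-1].astype(np.float32)
r=cv2.minAreaRect(pts); print('deck',r); 
for p in cv2.boxPoints(r): print(p,onz(c,*p,12).round(1))
b=((hsv[...,0]>95)&(hsv[...,0]<120)&(hsv[...,1]>120)&(hsv[...,2]>60)).astype(np.uint8)*255; b[:150]=0;b[210:]=0;b[:,:205]=0;b[:,412:]=0
r=cv2.minAreaRect(np.argwhere(b)[:,::-1].astype(np.float32)); print('rack',r,onz(c,*r[0],46).round(1))
for p in cv2.boxPoints(r): print(p,onz(c,*p,46).round(1))
# vials
s=load('side')
def blob(im,u,v,h,t):
    g=im[v-h:v+h+1,u-h:u+h+1].max(2); a=np.argwhere(g>t); return a.min(0)[::-1]+[u-h,v-h],a.max(0)[::-1]+[u-h,v-h],a.mean(0)[::-1]+[u-h,v-h]
for (u,v),(us,vs) in (((237,239),(351,309)),((386,232),(365,188))):
    B=blob(f,u,v,8,75); S=blob(s['frame'],us,vs,16,90); print(B,S)
    print('top mid z40',onz(c,*B[2],40).round(1),'side z28',onz(s,*S[2],28).round(1))
```

```text
deck ((308.0, 176.49998474121094), (52.99999237060547, 187.99996948242188), 90.0)
[214.00002 149.99998] [688.  395.7  12. ]
[402.      149.99998] [ 671.4 -294.6   12. ]
[402.      202.99998] [ 475.3 -285.7   12. ]
[214.      202.99998] [491.7 394.6  12. ]
rack ((370.6703186035156, 176.22271728515625), (52.40290832519531, 25.639760971069336), 7.594643592834473) [ 570.3 -172.6   46. ]
[343.00436 185.46727] [539.2 -72.6  46. ]
[346.39304 160.05241] [631.5 -87.5  46. ]
[398.33627 166.97816] [ 601.6 -273.1   46. ]
[394.9476  192.39302] [ 509.7 -257.    46. ]
(array([234, 236]), array([241, 241]), array([237.13888889, 238.91666667])) (array([346, 296]), array([356, 321]), array([350.71615721, 308.38864629]))
top mid z40 [358.1 306.4  40. ] side z28 [359.4 307.5  28. ]
(array([383, 228]), array([389, 234]), array([386.08571429, 231.25714286])) (array([361, 177]), array([368, 197]), array([364.61486486, 187.27027027]))
top mid z40 [ 372.4 -220.4   40. ] side z28 [ 373.9 -219.6   28. ]
```

View pics/topcrop.png

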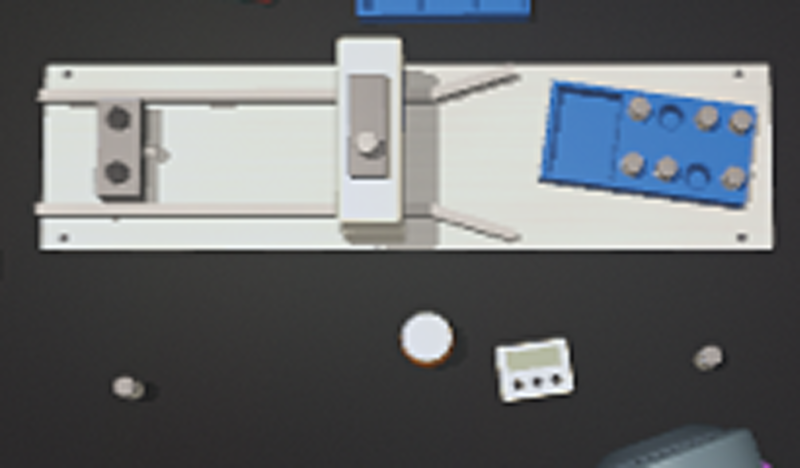

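The crop shows the deck corners at crop (47,65), (769,66), (773,249), (40,249). The dock face is at about (144,150), the rack nose points left, and the pockets are at (671,117) = b and (697,176) = a.

```bash
python3 - <<'E'
from h import *
c=load('top'); k=205*3.9/799.5
px=lambda x,y:(205+(x+.5)/3.9-.5,140+(y+.5)/3.9-.5)
C=[onz(c,*px(*p),12)[:2] for p in ((47,65),(769,66),(773,249),(40,249))]
print('corners',np.round(C,1))
a=(C[0]+C[3])/2; b=(C[1]+C[2])/2; d=(a-b)/np.linalg.norm(a-b); print('len',np.linalg.norm(a-b),'ang',np.degrees(np.arctan2(-d[0],d[1])))
ctr=(a+b)/2; org=ctr+d*30; ex=np.array([d[1],-d[0]]); print('deck org',org,'y',d)
print('bridge mid', onz(c,*px(369,131),150)[:2])
dk=lambda P:(np.round([ (P[:2]-org)@ex,(P[:2]-org)@d],1))
print('dock face top', dk(onz(c,*px(143,150),62)))
for n,p,z in (('nose R',(556,80),46),('nose L',(540,181),46),('tail R',(757,105),46),('tail L',(746,208),46),('pb',(671,117),46),('pa',(697,176),46)):
    P=onz(c,*px(*p),z); print(n,P.round(1),dk(P))
E
python3 -m handwheel '[[[-10,0,0],0],[[-10,0,0],0]]' 1
```

```text
corners [[ 664.1  385.8]
 [ 646.9 -292.8]
 [ 473.5 -288.6]
 [ 489.9  391.4]]
len 679.520290466365 ang -1.4197262633519785
deck org [569.32340534  78.9473149 ] y [0.02477636 0.99969302]
bridge mid [567.7888005   78.38902663]
dock face top [ -2.7 209. ]
nose R [631.1 -90.4  46. ] [  65.9 -167.8]
nose L [537.1 -72.9  46. ] [ -28.4 -152.6]
tail R [ 603.1 -274.6   46. ] [  42.5 -352.6]
tail L [ 507.6 -260.3   46. ] [ -53.3 -340.7]
pb [ 593.8 -195.1   46. ] [  31.3 -273.3]
pa [ 538.3 -216.8   46. ] [ -23.7 -296.4]
clock: 0.4
eef_pos: [237.2, -524.5, 242.5]
eef_rot: [1.986, 0.426, -1.986]
ft_force: [0.8, -0.0, -0.4]
width: 85.2
```

```bash
python3 -m handwheel '[[[8,-33,-52],-9],[[14,-64,-104],-19],[[22,-94,-156],-29],[[30,-124,-208],-39],[[36,-150,-255],-48]]' 1
python3 - <<'E'
from h import *
tool([440,-235,200])
c=snap('wrist'); o,d=ray(c,c['cx'],c['cy']); print(c['origin'],(o+d*(o[2]-40)/-d[2]))
E
```

```text
clock: 1.02
eef_pos: [408.5, -280.4, 205.4]
eef_rot: [1.429, 1.05, -1.428]
ft_force: [1.1, -0.1, -1.3]
width: 85.1
shift [  5.4  16.5 -52.7]
pos [ 408.5 -280.4  205.4] axes [[0.001, 0.955, -0.298], [-0.0, -0.298, -0.955], [-1.0, 0.001, 0.0]] w 85.06426509724075 F [ 1.1 -0.1 -1.3] t 1.025
[ 432.33904608 -203.41670178  348.84348222] [ 401.92275628 -300.97905902   40.        ]
```

```bash
python3 -m handwheel '[[[0,16,-52],-5],[[0,32,-104],-8.5],[[0,32,-104],-8.5],[[0,32,-104],-8.5]]' 1
python3 - <<'E'
from h import *
tool(); snap('wrist','wrist1.png')
E
```

```text
clock: 1.58
eef_pos: [469.5, -193.1, 205.4]
eef_rot: [1.326, 1.129, -1.326]
ft_force: [-0.7, -0.6, -1.2]
width: 85.4
pos [ 469.5 -193.1  205.4] axes [[-0.0, 0.987, -0.159], [-0.001, -0.159, -0.987], [-1.0, -0.0, 0.001]] w 85.41738597278668 F [-0.7 -0.6 -1.2] t 1.575
```

View pics/wrist1.png

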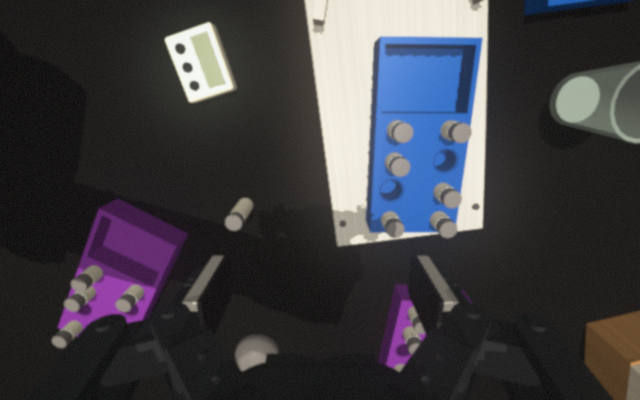

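The wrist view shows the rack at (372-482, 37-232), with open pockets near (444,160) = b and (390,189) = a. Vial_2 is at (238,213), with its base at upper right.

Run:
```python
from h import *
c=load('wrist'); f=c['frame']
A=cv2.resize(f[110:245,360:490],None,fx=4,fy=4,interpolation=cv2.INTER_CUBIC)
B=cv2.resize(f[185:245,205:265],None,fx=4,fy=4,interpolation=cv2.INTER_CUBIC)
o=np.zeros((540,780,3),np.uint8); o[:,:520]=A; o[:240,530:770]=B
C=cv2.resize(f[30:80,365:490],None,fx=2,fy=2); o[300:400,525:775]=C
cv2.imwrite('pics/wc.png',o)
```

```text
(no output)
```

View pics/wc.png

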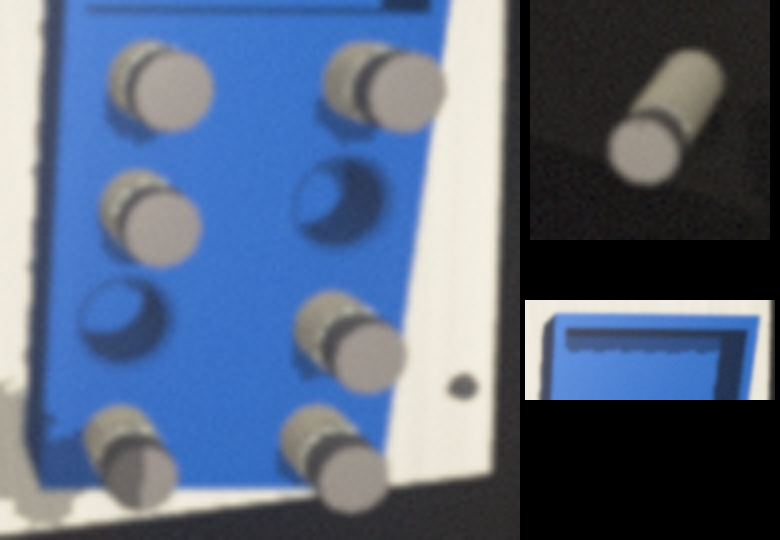

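The crop shows six cap centres, the pocket rims at crop (340,201) and (124,319), and the vial_2 cap at (645,150).

Run:
```python
from h import *
c=load('wrist'); q=lambda x,y,ox=360,oy=110:(ox+(x+.5)/4-.5,oy+(y+.5)/4-.5)
L=[((173,91),(-26,13.5),74),((404,92),(26,13.5),74),((161,229),(-26,-17.5),74),((364,355),(26,-48.5),74),((138,468),(-26,-79.5),74),((351,478),(26,-79.5),74),((340,201),(26,-17.5),46),((124,319),(-26,-48.5),46)]
W=np.array([onz(c,*q(*a),z)[:2] for a,_,z in L]); M=np.array([b for _,b,_ in L],float)
Rm,_=R.align_vectors(np.c_[W-W.mean(0),W[:,0]*0],np.c_[M-M.mean(0),M[:,0]*0]); r2=Rm.as_matrix()[:2,:2]
t=W.mean(0)-r2@M.mean(0); print('rack',t.round(1),'ang',np.degrees(Rm.as_rotvec()[2]).round(2),'res',(W-(M@r2.T+t)).round(1).tolist())
for n,p in (('a',(-26,-48.5)),('b',(26,-17.5)),('well',(0,59)),('nosew',(0,92)),('rear',(0,-95))): print(n,(r2@p+t).round(1))
v=onz(c,*q(115,150,205,185),56); print('vial2',v.round(1)); tool([v[0],v[1],90]); tool([v[0],v[1],33])
```

```text
rack [ 572.3 -172.9] ang -9.63 res [[0.1, -1.0], [-0.5, -0.4], [0.2, -0.9], [-0.8, 0.4], [0.3, 1.9], [0.4, -0.5], [0.1, 0.4], [0.3, 0.1]]
a [ 538.5 -216.3]
b [ 595.  -194.5]
well [ 582.1 -114.7]
nosew [587.7 -82.2]
rear [ 556.4 -266.5]
vial2 [ 374.3 -222.2   56. ]
shift [115.4 -89.1  43.5]
pos [ 469.2 -193.5  205.4] axes [[-0.0, 0.987, -0.16], [-0.001, -0.16, -0.987], [-1.0, -0.0, 0.001]] w 85.88373388275367 F [-0.6  0.4  1. ] t 1.625
shift [172.4 -89.1  43.4]
pos [ 469.2 -193.5  205.4] axes [[-0.0, 0.987, -0.16], [-0.001, -0.16, -0.987], [-1.0, -0.0, 0.001]] w 85.88373388275367 F [-0.6  0.4  1. ] t 1.625
```

```bash
python3 -m handwheel '[[[30,-45,22],0],[[70,-89,43],0],[[115,-89,43],0],[[150,-89,43],0],[[172,-89,43],0]]' 0.1 25
python3 - <<'E'
from h import *
tool()
E
python3 -m handwheel '[[[0,0,0],0],[[0,0,0],0],[[0,0,0],0],[[0,0,0],0],[[0,0,0],0]]' -1 25
python3 -m handwheel '[[[-20,0,0],0],[[-60,0,0],0],[[-100,0,0],0]]' -1 25
python3 - <<'E'
from h import *
tool([538.5,-216.3,120]); tool([538.5,-216.3,60]);snap('wrist','wrist2.png')
E
```

```text
clock: 2.25
eef_pos: [372.9, -221.7, 31.8]
eef_rot: [1.329, 1.129, -1.33]
ft_force: [0.3, 0.1, 0.9]
width: 47.0
pos [ 372.9 -221.7   31.8] axes [[-0.002, 0.987, -0.163], [0.001, -0.163, -0.987], [-1.0, -0.002, -0.001]] w 47.02370398826178 F [0.3 0.1 0.9] t 2.25
clock: 2.88
eef_pos: [375.2, -221.3, 33.8]
eef_rot: [1.326, 1.128, -1.326]
ft_force: [0.2, -0.6, 2.2]
width: 16.6
clock: 3.25
eef_pos: [374.5, -220.7, 134.3]
eef_rot: [1.326, 1.13, -1.326]
ft_force: [1.4, -0.7, -0.5]
width: 16.7
shift [ 14.2 161.2 -30.4]
pos [ 374.5 -220.7  134.3] axes [[-0.001, 0.987, -0.159], [0.0, -0.159, -0.987], [-1.0, -0.001, -0.0]] w 16.652373393575655 F [ 1.4 -0.7 -0.5] t 3.25
shift [ 74.2 161.3 -30.4]
pos [ 374.5 -220.7  134.3] axes [[-0.001, 0.987, -0.159], [0.0, -0.159, -0.987], [-1.0, -0.001, -0.0]] w 16.652373393575655 F [ 1.4 -0.7 -0.5] t 3.25
```

View pics/wrist2.png

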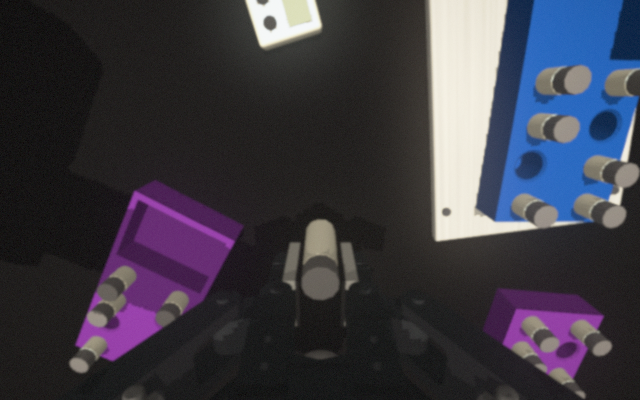

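Vial_2 is held upright between the fingers, with its cap at (320,279). The pockets are visible at (530,164) = a and (604,125) = b.

```bash
python3 - <<'E'
from h import *
c=load('wrist'); s=status.get_state(); r=R.from_rotvec(s['eef_rot'])
v=onz(c,320,279.5,156.5); print('vial',v,'off tool',r.inv().apply(v-s['eef_pos']).round(1))
print('pa',onz(c,530,164,46),'pb',onz(c,604,125,46))
b=onz(c,320,222+2,100.5); print('far-side bottom edge',b.round(1))
E
python3 -m handwheel '[[[5,50,-10],0],[[10,105,-20],0],[[14,161,-30],0],[[14,161,-30],0]]' -1 25
python3 - <<'E'
from h import *
tool([538.5,-216.3,68])
c=snap('wrist','wrist3.png')
E
```

```text
vial [ 374.50624606 -219.82482144  156.5       ] off tool [-17.1  -3.   -2.4]
pa [ 539.578115   -216.23051088   46.        ] pb [ 595.28125061 -194.54392379   46.        ]
far-side bottom edge [ 375.  -216.6  100.5]
clock: 3.8
eef_pos: [542.0, -216.9, 118.0]
eef_rot: [1.324, 1.13, -1.323]
ft_force: [-0.2, 0.2, -0.7]
width: 17.2
shift [50.  -3.6 -0. ]
pos [ 542.  -216.9  118. ] axes [[0.001, 0.988, -0.156], [-0.0, -0.156, -0.988], [-1.0, 0.001, 0.0]] w 17.202758053287443 F [-0.2  0.2 -0.7] t 3.8
```

View pics/wrist3.png

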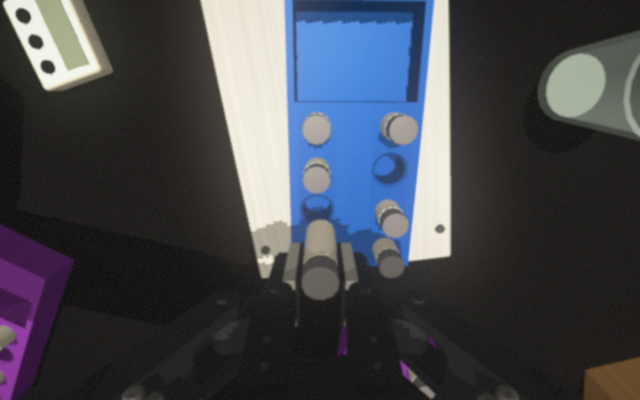

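Vial_2 hovers just tailward of pocket a. The visible pocket rim is at about (317,207), with its lower part hidden by the vial (cap at 320,279).

Run:
```python
from h import *
c=load('wrist')
s=status.get_state(); r=R.from_rotvec(s['eef_rot'])
p=onz(c,317,208,46); v=onz(c,320.5,280,s['eef_pos'][2]+22)
v2=onz(c,320.5,224,s['eef_pos'][2]-33)   # front edge of the bottom
print(p,v,v2,'tool p-v',r.inv().apply(p-v).round(1),'t',s['eef_pos'])
# fixed vial caps in this view -> expected pocket a
pts=[((316,131),(-26,13.5)),((316,177),(-26,-17.5)),((402,129),(26,13.5)),((393,222),(26,-48.5)),((389,264),(26,-79.5))]
W=np.array([onz(c,*a,74)[:2] for a,_ in pts]);M=np.array([b for _,b in pts],float)
Rm,_=R.align_vectors(np.c_[W-W.mean(0),W[:,0]*0],np.c_[M-M.mean(0),M[:,0]*0]); r2=Rm.as_matrix()[:2,:2]; t=W.mean(0)-r2@M.mean(0)
print('rack',t,np.degrees(Rm.as_rotvec()[2]),'a',r2@[-26,-48.5]+t,'b',r2@[26,-17.5]+t,(W-(M@r2.T+t)).round(1).tolist())
```

```text
[ 539.76410818 -216.01742242   46.        ] [ 542.11999784 -216.26593857  140.2335551 ] [ 542.86475351 -212.42806125   85.2335551 ] tool p-v [94.2 -2.3  0.1] t [ 539.56484196 -216.67109785  118.2335551 ]
rack [ 572.06966307 -172.61875381] -9.373195451743845 a [ 538.51787972 -216.23672986] b [ 594.87239611 -194.11957626] [[0.3, -2.2], [0.8, 0.4], [-0.1, -0.5], [-0.4, 1.4], [-0.6, 1.0]]
```

Run:
```python
from h import *
c=load('wrist'); f=c['frame']
cv2.imwrite('pics/v.png',cv2.resize(f[190:320,260:380],None,fx=4,fy=4,interpolation=cv2.INTER_CUBIC))
for dz in (0,):
  for z,y in ((140,-216.3),(85,-216.3),(85,-216.3+9),(140,-216.3-9),(140,-216.3+9)): print(z,y,proj(c,[542-.16*(y+216.3)*-1,y,z]).round(1))
```

```text
140 -216.3 [320.3 279.8]
85 -216.3 [320.1 229.7]
85 -207.3 [320.1 216.1]
140 -225.3 [320.2 296.7]
140 -207.3 [320.3 262.2]
```

View pics/v.png

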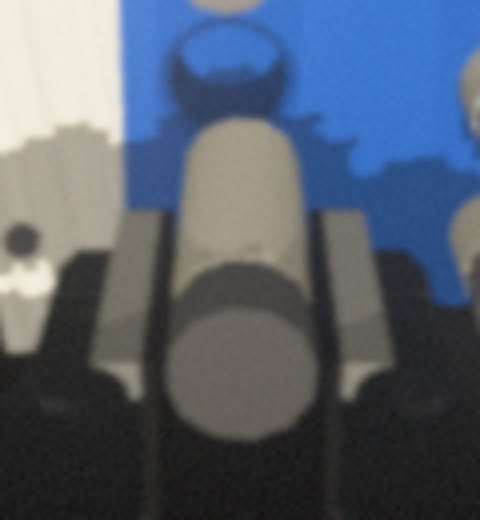

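```bash
python3 -m handwheel '[[[12,-2.2,-1],0],[[24,-2.2,-1],0],[[34,-2.2,-1],0],[[34,-2.2,-1],0],[[34,-2.2,-1],0]]' -1 25
python3 - <<'E'
from h import *
tool()
E
python3 -m handwheel '[[[3,0,0],0],[[6,0,0],0],[[9,0,0],0],[[12,0,0],0],[[12,0,0],0]]' -1 25
python3 - <<'E'
from h import *
tool(); snap('wrist','w4.png')
E
```

```text
clock: 4.47
eef_pos: [536.5, -215.9, 85.5]
eef_rot: [1.326, 1.129, -1.326]
ft_force: [-0.1, -0.1, 0.5]
width: 16.8
pos [ 536.5 -215.9   85.5] axes [[0.0, 0.987, -0.159], [-0.0, -0.159, -0.987], [-1.0, 0.0, 0.0]] w 16.789676636992287 F [-0.1 -0.1  0.5] t 4.475
clock: 5.1
eef_pos: [537.3, -216.0, 73.2]
eef_rot: [1.326, 1.128, -1.325]
ft_force: [2.0, -1.4, -1.7]
width: 16.7
pos [ 537.3 -216.    73.2] axes [[0.001, 0.987, -0.159], [-0.0, -0.159, -0.987], [-1.0, 0.001, 0.0]] w 16.69574934984326 F [ 2.  -1.4 -1.7] t 5.1
```

View pics/w4.png

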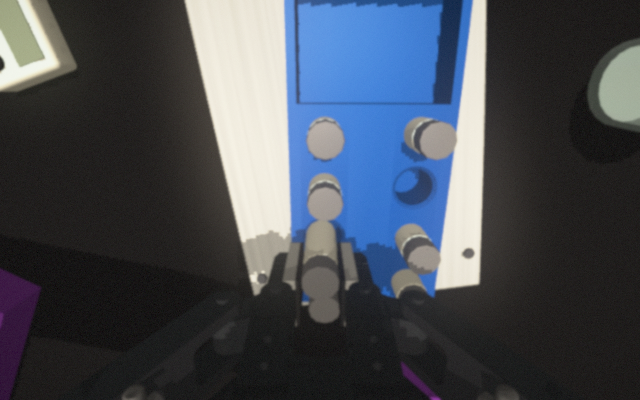

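The vial's bottom appears to be at pocket a. Fixed caps in its row are at columns about 325 and the held cap is at (320.5,275), so I'll check the lateral offset in numbers.

Run:
```python
from h import *
c=load('wrist'); s=status.get_state(); r=R.from_rotvec(s['eef_rot']); T=s['eef_pos']
f=c['frame']; g=f.astype(int); sat=g.max(2)-g.min(2)
def cc(u,v,h=20):
    w=((sat[v-h:v+h,u-h:u+h]<28)&(g[v-h:v+h,u-h:u+h].min(2)>85)).astype(np.uint8); n,l,st,ce=cv2.connectedComponentsWithStats(w); i=l[h,h]; return ce[i]+[u-h,v-h],st[i][2:5]
for u,v in ((325,140),(325,203),(437,139),(424,258),(324,312),(320,278)):
    p,a=cc(u,v); z=74 if (u,v)!=(320,278) else T[2]+22
    print((u,v),p.round(1),a,r.inv().apply(onz(c,*p,z)-T).round(1))
print('cx',c['cx'], 'pb rim', r.inv().apply(onz(c,414,186,46)-T).round(1))
```

```text
(325, 140) [324.7 138.8] [  37   40 1179] [ -0.8   2.2 -61.3]
(325, 203) [324.3 201. ] [  35   40 1159] [ -0.8   2.1 -31.2]
(437, 139) [436.7 139. ] [  40   40 1295] [ -0.7  53.7 -61.3]
(424, 258) [424.8 259.6] [  40   40 1122] [-0.7 54.9  1.4]
(324, 312) [322.9 305.7] [ 33  30 677] [-0.8  1.6 30.1]
(320, 278) [319.8 282.5] [ 35  31 898] [-22.   -0.1   0.9]
cx 319.95552701039566 pb rim [ 27.3  54.2 -30.6]
```

```bash
python3 -m handwheel '[[[0,2,0],0],[[4,2,0],0],[[9,2,0],0],[[14,2,0],0],[[14,2,0],0]]' -1 25
python3 - <<'E'
from h import *
tool()
c=snap('wrist'); s=status.get_state(); r=R.from_rotvec(s['eef_rot']); T=s['eef_pos']
g=c['frame'].astype(int); sat=g.max(2)-g.min(2)
w=((sat<28)&(g.min(2)>85)).astype(np.uint8); n,l,st,ce=cv2.connectedComponentsWithStats(w)
for i in range(1,n):
    if 400<st[i][4]<2500 and ce[i][0]>290: print(ce[i].round(),st[i],r.inv().apply(onz(c,*ce[i],74)-T).round(1))
E
```

```text
clock: 5.78
eef_pos: [537.8, -215.7, 58.5]
eef_rot: [1.326, 1.131, -1.327]
ft_force: [-0.1, 1.1, -0.1]
width: 17.3
pos [ 537.8 -215.7   58.5] axes [[-0.001, 0.987, -0.159], [0.001, -0.159, -0.987], [-1.0, -0.001, -0.0]] w 17.284787293307314 F [-0.1  1.1 -0.1] t 5.775
[630.  91.] [ 617   52   23   72 1169] [-15.2 125.1 -83.7]
[324. 143.] [ 304  120   41   47 1498] [-15.1   1.1 -61.6]
[322. 220.] [ 303  181   40   83 2405] [-15.1   0.5 -27.1]
[348. 264.] [341 243  16  47 459] [-15.1  12.9  -4.8]
[320. 286.] [ 303  267   35   46 1149] [-15.1  -0.3   7.4]
[323. 328.] [308 316  31  25 601] [-15.1   1.   32.5]
```

```bash
python3 -m handwheel '[[[0,0.5,0],0],[[0,0.5,0],0],[[0,0.5,0],0],[[0,0.5,0],0]]' -0.15
python3 -m handwheel '[[[-20,0,0],0],[[-70,0,0],0],[[-120,0,0],0],[[-120,0,0],0]]' -0.15
python3 - <<'E'
from h import *
tool()
c=snap('wrist','w5.png'); s=status.get_state(); r=R.from_rotvec(s['eef_rot']); T=s['eef_pos']
g=c['frame'].astype(int); sat=g.max(2)-g.min(2)
w=((sat<28)&(g.min(2)>85)).astype(np.uint8); n,l,st,ce=cv2.connectedComponentsWithStats(w)
for i in range(1,n):
    if 200<st[i][4]<2500 and ce[i][0]>280: print(ce[i].round(),st[i],onz(c,*ce[i],74).round(1))
E
```

```text
clock: 6.32
eef_pos: [539.1, -216.1, 59.4]
eef_rot: [1.326, 1.129, -1.326]
ft_force: [-0.1, 0.1, -1.0]
width: 36.1
clock: 6.82
eef_pos: [542.1, -217.7, 184.3]
eef_rot: [1.327, 1.12, -1.321]
ft_force: [-0.1, -0.5, -0.6]
width: 36.4
pos [ 542.1 -217.7  184.3] axes [[0.008, 0.987, -0.159], [-0.005, -0.159, -0.987], [-1.0, 0.009, 0.003]] w 36.356161521900184 F [-0.1 -0.5 -0.6] t 6.825
[315. 119.] [305 107  21  24 384] [ 548.9 -155.9   74. ]
[378. 118.] [365 107  26  23 460] [ 598.4 -163.5   74. ]
[315. 155.] [306 143  20  25 405] [ 544.3 -184.8   74. ]
[314. 187.] [305 173  20  29 482] [ 538.8 -211.9   74. ]
[373. 189.] [362 176  24  26 455] [ 588.6 -221.8   74. ]
[371. 266.] [361 244  21  48 465] [ 578.8 -297.4   74. ]
[354. 334.] [344 325  21  22 285] [ 553.  -373.8   74. ]
[594. 391.] [585 375  26  25 334] [ 819.3 -508.6   74. ]
```

View pics/w5.png

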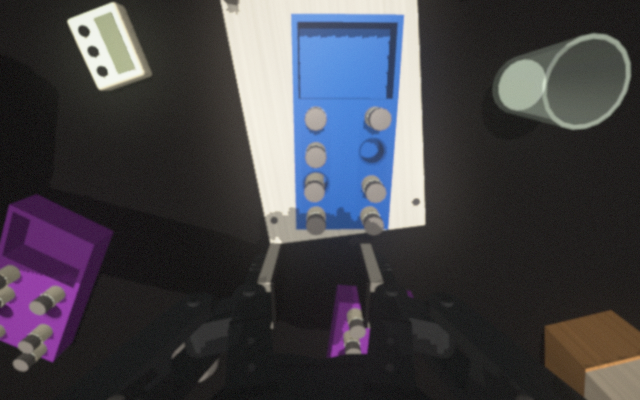

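Vial_2 stands in pocket a, with its cap at (314,187) level with its neighbours. Pocket b is empty at (372,151).

```bash
python3 -m handwheel '[[[0,-50,-20],0],[[0,-100,-45],0],[[0,-145,-70],0],[[0,-172,-91],0]]' 0.1
python3 -m handwheel '[[[0,-10,-58],0],[[0,-22,-117],0],[[0,-34,-175],0],[[0,-45,-232],0],[[0,-55,-290],0]]' 0.1
python3 -m handwheel '[[[0,-10,-40],0],[[10,-20,-75],0],[[30,-25,-90],0],[[30,-25,-90],0]]' 0.1
python3 - <<'E'
from h import *
tool()
c=snap('wrist','w6.png'); print(proj(c,[358.5,307,56]),proj(c,[358.5,307,0]))
g=c['frame'].astype(int); sat=g.max(2)-g.min(2)
w=(g.min(2)>85).astype(np.uint8); n,l,st,ce=cv2.connectedComponentsWithStats(w)
for i in range(1,n):
    if 150<st[i][4]<5000: print(ce[i].round(),st[i])
E
```

```text
clock: 7.38
eef_pos: [380.2, -97.1, 177.5]
eef_rot: [1.325, 1.133, -1.329]
ft_force: [0.8, -0.1, 0.4]
width: 46.9
clock: 8.0
eef_pos: [374.1, 197.7, 177.9]
eef_rot: [1.324, 1.13, -1.328]
ft_force: [1.6, -0.6, 0.4]
width: 46.7
clock: 8.5
eef_pos: [362.8, 288.5, 146.6]
eef_rot: [1.319, 1.131, -1.33]
ft_force: [0.2, 0.4, 0.6]
width: 46.9
pos [362.8 288.5 146.6] axes [[-0.005, 0.988, -0.157], [-0.003, -0.157, -0.988], [-1.0, -0.004, 0.004]] w 46.875397636185966 F [0.2 0.4 0.6] t 8.5
[311.64214991 178.79805102] [313.42282006 163.38376315]
[314. 174.] [302 155  23  36 603]
[255. 269.] [244 246  23  48 430]
[385. 269.] [373 246  23  48 427]
[ 60. 375.] [ 36 368  47  23 562]
[457. 393.] [452 382  15  18 177]
```

Run:
```python
from h import *
c=load('wrist'); v=onz(c,313.2,179,56); print(v); tool([v[0],v[1],33])
```

```text
[359.67699206 306.6485389   56.        ]
shift [114.6  -6.4 -18. ]
pos [363.6 288.1 147.6] axes [[-0.004, 0.987, -0.158], [-0.003, -0.158, -0.987], [-1.0, -0.003, 0.003]] w 47.12496716987877 F [ 1.  -0.2  0.8] t 8.55
```

```bash
python3 -m handwheel '[[[20,-6,-18],0],[[50,-6,-18],0],[[80,-6,-18],0],[[105,-6,-18],0],[[114,-6,-18],0]]' 0.1 25
python3 -m handwheel '[[[0,0,0],0],[[0,0,0],0],[[0,0,0],0],[[0,0,0],0],[[0,0,0],0]]' -1 25
python3 -m handwheel '[[[-30,0,0],0],[[-80,0,0],0],[[-120,0,0],0],[[-120,0,0],0]]' -1 25
python3 - <<'E'
from h import *
tool([375,-100,150])
c=snap('wrist','w7.png'); g=c['frame'].astype(int)
T=status.get_state()['eef_pos']; print('pred cap',proj(c,T+[0,0,23]),'bottom',proj(c,T+[0,9,-33]))
w=(g.min(2)>75).astype(np.uint8)[190:330,270:370]; 
print(np.nonzero(w[:,50])[0][[0,-1]]+190, [ (k+190,np.nonzero(w[k])[0][[0,-1]]+270) for k in (40,60,85,95)])
E
```

```text
clock: 9.18
eef_pos: [361.4, 306.1, 34.3]
eef_rot: [1.325, 1.129, -1.329]
ft_force: [0.1, -0.6, 0.2]
width: 47.1
clock: 9.8
eef_pos: [363.0, 308.2, 36.0]
eef_rot: [1.327, 1.129, -1.324]
ft_force: [0.7, -1.0, 4.9]
width: 17.0
clock: 10.3
eef_pos: [364.3, 309.2, 158.4]
eef_rot: [1.331, 1.128, -1.32]
ft_force: [0.1, 0.4, -0.5]
width: 17.2
shift [  7.   75.6 402.3]
pos [364.3 309.2 158.4] axes [[0.006, 0.987, -0.159], [0.004, -0.159, -0.987], [-1.0, 0.005, -0.004]] w 17.1684674073548 F [ 0.1  0.4 -0.5] t 10.3
pred cap [318.21666262 281.32295391] bottom [315.95148331 217.80889442]
[220 296] [(230, array([305, 331])), (250, array([289, 351])), (275, array([285, 356])), (285, array([291, 349]))]
```

```bash
python3 -m handwheel '[[[0,10,50],0],[[0,22,110],0],[[0,34,168],0],[[0,46,227],0],[[0,57,285],0]]' -1 25
python3 -m handwheel '[[[0,10,55],0],[[0,22,110],0],[[0,60,122],0],[[0,110,134],0],[[0,160,147],0]]' -1 25
python3 -m handwheel '[[[5,40,10],0],[[15,80,20],0],[[25,91,27],0],[[25,91,27],0],[[25,91,27],0]]' -1 25
python3 - <<'E'
from h import *
tool([595,-194.3,100])
c=snap('wrist','w8.png'); s=status.get_state(); r=R.from_rotvec(s['eef_rot']); T=s['eef_pos']
g=c['frame'].astype(int); sat=g.max(2)-g.min(2)
w=((sat<28)&(g.min(2)>85)).astype(np.uint8); n,l,st,ce=cv2.connectedComponentsWithStats(w)
for i in range(1,n):
    if 150<st[i][4]<2500: print(ce[i].round(1),st[i],r.inv().apply(onz(c,*ce[i],74)-T).round(1))
for p in ((-26,13.5),(26,13.5),(-26,-17.5),(-26,-48.5),(26,-48.5),(-26,-79.5)):
    a=np.radians(-9.5); print(p,proj(c,[572.2+np.cos(a)*p[0]-np.sin(a)*p[1],-172.8+np.sin(a)*p[0]+np.cos(a)*p[1],74]).round(1))
E
```

```text
clock: 10.98
eef_pos: [371.6, 15.7, 153.8]
eef_rot: [1.325, 1.131, -1.327]
ft_force: [2.2, 0.1, -0.7]
width: 17.3
clock: 11.6
eef_pos: [507.5, -153.7, 153.2]
eef_rot: [1.326, 1.132, -1.329]
ft_force: [0.2, -0.5, 0.1]
width: 17.1
clock: 12.22
eef_pos: [591.5, -193.7, 129.9]
eef_rot: [1.326, 1.131, -1.327]
ft_force: [0.5, 1.2, 0.4]
width: 16.9
shift [29.9  3.6  0. ]
pos [ 591.5 -193.7  129.9] axes [[-0.002, 0.987, -0.159], [0.001, -0.159, -0.987], [-1.0, -0.002, -0.001]] w 16.938045327666337 F [0.5 1.2 0.4] t 12.225
[23.  86.2] [   0   32   63   99 2389] [  56.7 -187.4  -87.8]
[53.3 77.7] [ 24  33  53  97 966] [  56.7 -166.   -92.4]
[251.8 170.6] [236 155  32  32 742] [ 56.6 -45.8 -32.9]
[326.2 170.8] [314 155  26  32 663] [ 56.5   3.5 -32.7]
[256.7 219.6] [ 240  195   34   55 1074] [ 56.5 -44.7   2.2]
[319.  240.1] [ 303  220   34   44 1078] [56.5 -1.3 17.9]
[291.4 264. ] [284 243  16  47 438] [ 56.5 -21.6  37.3]
[255.6 261.9] [242 246  30  35 586] [ 56.5 -47.8  35.6]
[321.  283.2] [303 266  35  37 965] [56.5  0.1 53.6]
(-26, 13.5) [247.7 173. ]
(26, 13.5) [326.  173.4]
(-26, -17.5) [250.7 216.4]
(-26, -48.5) [253.5 256. ]
(26, -48.5) [325.  256.5]
(-26, -79.5) [256.2 292.1]
```

```bash
python3 -m handwheel '[[[12,3.4,0],0],[[24,3.4,0],0],[[36,3.4,0],0],[[46,3.4,0],0],[[46,3.4,0],0]]' -1 25
python3 - <<'E'
from h import *
tool([595,-194.3,72])
c=snap('wrist','w9.png'); s=status.get_state(); T=s['eef_pos']; r=R.from_rotvec(s['eef_rot'])
g=c['frame'].astype(int); sat=g.max(2)-g.min(2)
w=((sat<28)&(g.min(2)>85)).astype(np.uint8); n,l,st,ce=cv2.connectedComponentsWithStats(w)
for i in range(1,n):
    if 150<st[i][4]<2500: print(ce[i].round(1),st[i],r.inv().apply(onz(c,*ce[i],74)-T).round(1))
E
```

```text
clock: 12.9
eef_pos: [595.5, -194.6, 82.9]
eef_rot: [1.326, 1.132, -1.327]
ft_force: [-0.1, -0.5, 0.3]
width: 17.0
shift [10.9 -0.6 -0.2]
pos [ 595.5 -194.6   82.9] axes [[-0.002, 0.987, -0.159], [0.001, -0.159, -0.987], [-1.0, -0.002, -0.001]] w 16.95863410969523 F [-0.1 -0.5  0.3] t 12.9
[  9.  100.2] [  0  68  24  57 636] [   9.9 -152.7  -79.9]
[320.2 190.7] [ 304  169   33   44 1137] [  9.7  -0.7 -33.6]
[318.5 240.1] [ 303  220   33   44 1063] [ 9.7 -1.6 -5.5]
[291.5 264.1] [284 243  16  47 450] [  9.7 -16.7   9.4]
[320.1 292.4] [ 303  266   35   60 1531] [ 9.7 -0.7 28.1]
[319.8 339.7] [308 330  25  20 372] [ 9.7 -0.9 62.6]
```

```bash
python3 -m handwheel '[[[5,-0.4,0],0],[[10,-0.4,0],0],[[15,-0.4,0],0],[[20,-0.4,0],0],[[25,-0.4,0],0]]' -1 25
python3 -m handwheel '[[[0,0,0],0],[[0,0,0],0]]' -1 25
python3 - <<'E'
from h import *
tool()
E
```

```text
clock: 13.58
eef_pos: [596.1, -194.9, 58.9]
eef_rot: [1.326, 1.129, -1.326]
ft_force: [-0.3, 0.4, -0.4]
width: 16.7
clock: 13.82
eef_pos: [596.2, -195.0, 59.4]
eef_rot: [1.326, 1.129, -1.326]
ft_force: [0.9, -0.0, 0.3]
width: 17.2
pos [ 596.2 -195.    59.4] axes [[0.0, 0.987, -0.159], [-0.0, -0.159, -0.987], [-1.0, 0.0, 0.0]] w 17.232198896882508 F [ 0.9 -0.   0.3] t 13.825
```

```bash
python3 -m handwheel '[[[0,0,0],0],[[0,0,0],0],[[0,0,0],0],[[0,0,0],0]]' -0.15
python3 -m handwheel '[[[-20,0,0],0],[[-70,0,0],0],[[-120,0,0],0],[[-120,-20,0],0],[[-120,-20,0],0]]' -0.15
python3 - <<'E'
from h import *
tool()
c=snap('wrist','w10.png'); f=c['frame']
q=cv2.resize(f,(600,375)); s=cv2.resize(snap('side')['frame'][150:250,260:360],(190,190)); o=np.zeros((375,795,3),np.uint8); o[:,:600]=q; o[:190,602:792]=s; cv2.imwrite('pics/w10.png',o)
E
```

```text
clock: 14.32
eef_pos: [596.1, -195.0, 59.4]
eef_rot: [1.326, 1.129, -1.326]
ft_force: [0.4, 0.4, -0.0]
width: 36.4
clock: 14.95
eef_pos: [575.9, -191.7, 180.1]
eef_rot: [1.326, 1.128, -1.326]
ft_force: [0.6, -1.5, -1.0]
width: 36.8
pos [ 575.9 -191.7  180.1] axes [[0.001, 0.987, -0.159], [-0.0, -0.159, -0.987], [-1.0, 0.001, 0.0]] w 36.76588424282148 F [ 0.6 -1.5 -1. ] t 14.95
```

View pics/w10.png

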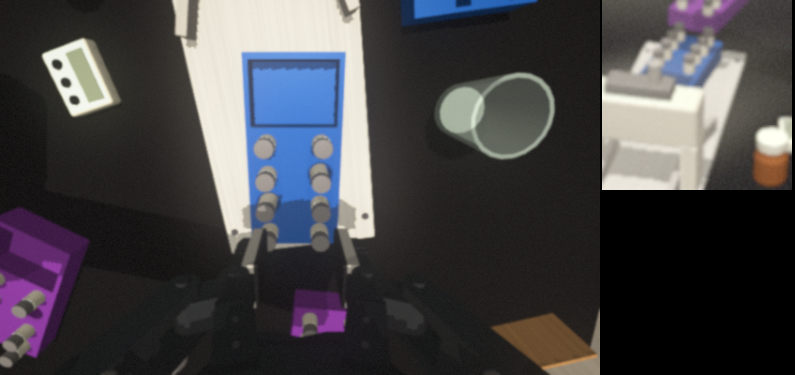

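Both vials stand in their pockets, level with the six fixed ones. I'm turning the wrist half round, with jaws across the deck and the camera away from the bridge, and going behind the rack.

```bash
python3 -m handwheel '[[[0,1,30],-9],[[0,3,60],-19],[[0,5,90],-29],[[0,6,114],-39],[[0,6,114],-49]]' 0.35
python3 -m handwheel '[[[0,0,0],-10],[[0,0,0],-20],[[0,0,0],-30],[[0,0,0],-40],[[0,0,0],-50]]' 
python3 -m handwheel '[[[0,0,0],-10],[[0,0,0],-20],[[0,0,0],-30],[[0,0,0],-40],[[0,0,0],-50]]' 
python3 -m handwheel '[[[0,0,0],-10],[[0,0,0],-20],[[0,0,0],-30],[[0,0,0],-38.7],[[0,0,0],-38.7]]'
python3 - <<'E'
from h import *
tool([563.8,-306,24]); print(status.get_state()['joints'].round(2))
E
```

```text
clock: 15.68
eef_pos: [563.8, -307.1, 177.7]
eef_rot: [0.681, 1.463, -0.681]
ft_force: [-0.7, 0.5, 0.7]
width: 57.7
clock: 16.3
eef_pos: [564.2, -305.1, 177.9]
eef_rot: [-0.002, 1.572, 0.003]
ft_force: [1.0, -0.1, 0.3]
width: 57.7
clock: 16.92
eef_pos: [564.2, -305.1, 177.9]
eef_rot: [-0.683, 1.461, 0.685]
ft_force: [-0.1, 0.3, 0.4]
width: 58.0
clock: 17.55
eef_pos: [564.1, -305.1, 178.1]
eef_rot: [-1.188, 1.222, 1.191]
ft_force: [-0.9, 0.2, 0.5]
width: 57.7
shift [ 1.541e+02  1.000e-01 -1.000e+00]
pos [ 564.1 -305.1  178.1] axes [[-0.001, -1.0, 0.027], [0.001, 0.027, 1.0], [-1.0, 0.001, 0.001]] w 57.727003002880586 F [-0.9  0.2  0.5] t 17.55
[-0.59  0.53  0.19  1.23 -0.   -2.14]
```

```bash
python3 -m handwheel '[[[35,0,0],0],[[75,0,0],0],[[115,0,0],0],[[145,0,0],0],[[154,0,0],0]]' 
python3 -m handwheel '[[[0,0,5],0],[[0,0,10],0],[[0,0,15],0],[[0,0,20],0],[[0,0,25],0]]' 
python3 -m handwheel '[[[0,0,5],0],[[0,0,10],0],[[0,0,15],0],[[0,0,20],0],[[0,0,25],0]]'
python3 - <<'E'
from h import *
tool()
c=snap('top'); f=c['frame']; hsv=cv2.cvtColor(f,cv2.COLOR_BGR2HSV)
b=((hsv[...,0]>95)&(hsv[...,0]<120)&(hsv[...,1]>120)&(hsv[...,2]>60)).astype(np.uint8)*255; b[:150]=0;b[210:]=0;b[:,:205]=0;b[:,412:]=0
r=cv2.minAreaRect(np.argwhere(b)[:,::-1].astype(np.float32)); print('rack',r)
org=np.array([569.3,78.9]);d=np.array([.0248,.9997]);ex=np.array([.9997,-.0248])
for p in cv2.boxPoints(r): q=onz(c,*p,46)[:2]-org; print(round(q@ex,1),round(q@d,1))
E
```

```text
clock: 18.18
eef_pos: [562.4, -304.0, 22.4]
eef_rot: [-1.185, 1.223, 1.193]
ft_force: [-0.2, 0.5, -0.8]
width: 57.8
clock: 18.8
eef_pos: [565.7, -281.6, 26.3]
eef_rot: [-1.193, 1.223, 1.187]
ft_force: [0.2, -6.1, 0.1]
width: 57.6
clock: 19.42
eef_pos: [566.6, -256.6, 26.2]
eef_rot: [-1.193, 1.222, 1.187]
ft_force: [2.5, -5.5, 1.4]
width: 57.6
pos [ 566.6 -256.6   26.2] axes [[0.002, -1.0, 0.026], [-0.003, 0.026, 1.0], [-1.0, -0.002, -0.003]] w 57.55693758075232 F [ 2.5 -5.5  1.4] t 19.425
rack ((361.9123229980469, 178.07846069335938), (48.86908721923828, 25.571680068969727), 3.1798300743103027)
-40.9 -130.0
52.0 -135.4
42.1 -310.5
-50.6 -303.9
```

```bash
python3 -m handwheel '[[[0,1,6],0],[[0,2,12],0],[[0,3,18],0],[[0,4,24],0],[[0,5,30],0]]' 
python3 -m handwheel '[[[0,0,7],0],[[0,0,14],0],[[0,0,21],0],[[0,0,28],0],[[0,0,35],0]]'
cat > rk.py <<'E'
from h import *
def rk():
    c=snap('top'); f=c['frame']; hsv=cv2.cvtColor(f,cv2.COLOR_BGR2HSV)
    b=((hsv[...,0]>95)&(hsv[...,0]<120)&(hsv[...,1]>120)&(hsv[...,2]>60)).astype(np.uint8)*255; b[:150]=0;b[210:]=0;b[:,:205]=0;b[:,412:]=0
    r=cv2.minAreaRect(np.argwhere(b)[:,::-1].astype(np.float32))
    org=np.array([569.3,78.9]);d=np.array([.0248,.9997]);ex=np.array([.9997,-.0248])
    for p in cv2.boxPoints(r): q=onz(c,*p,46)[:2]-org; print(round(q@ex,1),round(q@d,1),end=' | ')
    q=status.get_state()['eef_pos'][:2]-org; print('\nTCP deck',(q@ex).round(1),(q@d).round(1)); tool()
E
python3 -c "from rk import *; rk()"
```

```text
clock: 20.1
eef_pos: [562.4, -226.4, 26.2]
eef_rot: [-1.193, 1.222, 1.187]
ft_force: [1.2, -6.2, 2.3]
width: 57.3
clock: 20.72
eef_pos: [563.2, -192.1, 26.2]
eef_rot: [-1.193, 1.223, 1.186]
ft_force: [2.2, -6.5, 0.3]
width: 57.5
-53.6 -73.6 | 37.1 -73.5 | 37.2 -235.1 | -53.5 -234.1 | 
TCP deck 0.5 -269.8
pos [ 563.1 -190.9   26.1] axes [[0.002, -1.0, 0.026], [-0.003, 0.026, 1.0], [-1.0, -0.002, -0.003]] w 57.42516728453423 F [ 2.5 -5.8  2.2] t 20.775
```

```bash
python3 -m handwheel '[[[0,-1,5],0],[[0,-2,10],0],[[0,-3,15],0],[[0,-4,20],0],[[0,-5,25],0]]' 
python3 -m handwheel '[[[0,0,5],0],[[0,0,10],0],[[0,0,15],0],[[0,0,20],0],[[0,0,25],0]]' 
python3 -c "from rk import *; rk()"
```

```text
clock: 21.4
eef_pos: [568.7, -167.1, 26.1]
eef_rot: [-1.193, 1.223, 1.186]
ft_force: [-0.0, -6.4, 1.2]
width: 57.7
clock: 22.02
eef_pos: [569.5, -142.0, 26.1]
eef_rot: [-1.193, 1.223, 1.186]
ft_force: [1.9, -6.5, 0.6]
width: 57.6
-47.7 -28.2 | 45.0 -30.4 | 40.9 -177.7 | -51.8 -174.5 | 
TCP deck 5.6 -220.0
pos [ 569.5 -141.2   26.1] axes [[0.002, -1.0, 0.026], [-0.003, 0.026, 1.0], [-1.0, -0.002, -0.002]] w 57.55107989660162 F [ 1.8 -6.   2.6] t 22.075
```

```bash
python3 -m handwheel '[[[0,2,5],0],[[0,4,10],0],[[0,6,15],0],[[0,6,20],0],[[0,6,26],0]]' 0.15
python3 -m handwheel '[[[0,0,6],0],[[0,0,12],0],[[0,0,18],0],[[0,0,24],0],[[0,0,30],0]]' 
python3 -m handwheel '[[[0,0,6],0],[[0,0,12],0],[[0,0,18],0],[[0,0,24],0],[[0,0,30],0]]' 
python3 -c "from rk import *; rk()"
```

```text
clock: 22.7
eef_pos: [565.2, -116.7, 26.8]
eef_rot: [-1.195, 1.223, 1.184]
ft_force: [2.4, -7.9, 3.4]
width: 48.9
clock: 23.32
eef_pos: [568.6, -87.9, 27.2]
eef_rot: [-1.198, 1.221, 1.179]
ft_force: [7.0, -10.9, -1.5]
width: 49.4
clock: 23.95
eef_pos: [569.9, -57.7, 27.7]
eef_rot: [-1.198, 1.22, 1.178]
ft_force: [7.8, -10.8, 1.8]
width: 48.8
-46.5 61.9 | 44.3 63.0 | 44.4 -73.5 | -46.4 -73.6 | 
TCP deck 3.3 -135.3
pos [569.3 -56.4  27.5] axes [[0.009, -1.0, 0.027], [-0.005, 0.027, 1.0], [-1.0, -0.009, -0.005]] w 49.4132705425121 F [ 4.2 -8.3  3.6] t 24.0
```

```bash
python3 -m handwheel '[[[0,-1,6],0],[[0,-2,12],0],[[0,-3,18],0],[[0,-3,24],0],[[0,-3,30],0]]'
python3 -m handwheel '[[[0,0,5],0],[[0,0,10],0],[[0,0,12],0],[[0,0,12],0]]' 
python3 -c "from rk import *; rk()"
```

```text
clock: 24.62
eef_pos: [572.4, -27.3, 27.5]
eef_rot: [-1.197, 1.221, 1.18]
ft_force: [5.3, -10.1, 4.4]
width: 49.1
clock: 25.12
eef_pos: [572.7, -14.9, 27.5]
eef_rot: [-1.197, 1.22, 1.181]
ft_force: [5.2, -8.6, 3.2]
width: 49.3
44.3 106.1 | 44.4 37.8 | -46.5 36.9 | -46.5 104.7 | 
TCP deck 5.8 -93.7
pos [572.8 -14.9  27.5] axes [[0.008, -1.0, 0.027], [-0.005, 0.027, 1.0], [-1.0, -0.008, -0.005]] w 48.89812941090543 F [ 6.2 -8.7  4.4] t 25.175
```

```bash
python3 -m handwheel '[[[0,0,5],0],[[0,0,10],0],[[0,0,10],0],[[0,0,0],0],[[0,0,-15],0]]'
python3 -m handwheel '[[[-45,0,0],0],[[-90,0,0],0],[[-140,0,0],0],[[-190,0,0],0],[[-215,0,0],0]]' -1
python3 -m handwheel '[[[0,0,40],9],[[0,0,85],19],[[0,0,130],29],[[0,0,175],39],[[0,0,188],49]]'
python3 -m handwheel '[[[0,0,0],10],[[0,0,0],20],[[0,0,0],30],[[0,0,0],40],[[0,0,0],50]]' 
python3 -m handwheel '[[[0,0,0],10],[[0,0,0],20],[[0,0,0],30],[[0,0,0],40],[[0,0,0],50]]' 
python3 -m handwheel '[[[0,0,0],10],[[0,0,0],20],[[0,0,0],31],[[0,0,0],31],[[0,0,0],31]]' 
python3 -c "
from rk import *; rk()
o=np.array([569.3,78.9]);P=o+np.array([.0248,.9997])*90; tool([P[0],P[1],24])
c=snap('wrist','w11.png')"
```

```text
clock: 25.8
eef_pos: [566.6, -27.0, 24.6]
eef_rot: [-1.189, 1.222, 1.194]
ft_force: [0.3, 0.3, -0.5]
width: 48.9
clock: 26.42
eef_pos: [568.4, -27.8, 242.9]
eef_rot: [-1.191, 1.219, 1.189]
ft_force: [0.7, -0.4, -0.3]
width: 0.3
clock: 27.05
eef_pos: [571.8, 162.6, 239.2]
eef_rot: [-0.537, 1.506, 0.539]
ft_force: [1.0, -1.1, 0.6]
width: -0.1
clock: 27.68
eef_pos: [572.0, 160.0, 239.3]
eef_rot: [0.148, 1.569, -0.148]
ft_force: [-0.2, 0.3, -0.4]
width: 0.4
clock: 28.3
eef_pos: [572.1, 160.0, 239.3]
eef_rot: [0.825, 1.411, -0.828]
ft_force: [0.1, 1.2, -0.4]
width: 0.1
clock: 28.92
eef_pos: [572.6, 160.3, 239.8]
eef_rot: [1.226, 1.199, -1.227]
ft_force: [-0.1, 0.1, -0.5]
width: 0.2
44.3 77.3 | 44.4 -66.3 | -46.4 -66.5 | -46.5 76.2 | 
TCP deck 1.4 81.6
pos [572.7 160.4 239.9] axes [[-0.001, 1.0, -0.024], [-0.0, -0.024, -1.0], [-1.0, -0.001, 0.0]] w 0.2211619649122593 F [-0.1 -0.7  1. ] t 28.975
shift [215.9  -1.2  -8.5]
pos [572.7 160.4 239.9] axes [[-0.001, 1.0, -0.024], [-0.0, -0.024, -1.0], [-1.0, -0.001, 0.0]] w 0.2211619649122593 F [-0.1 -0.7  1. ] t 28.975
```

View pics/w11.png

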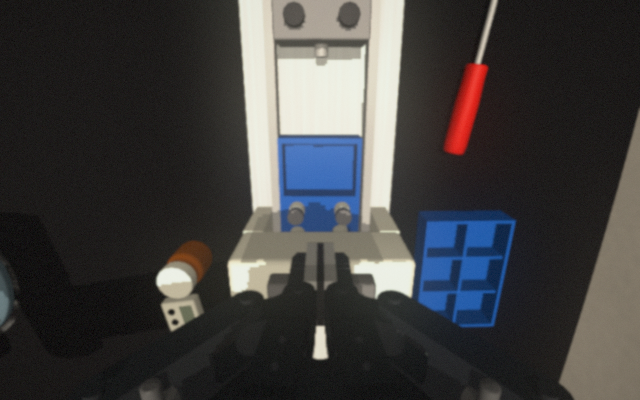

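The last view shows the rack under the bridge. Its nose edge is at row 137, the well at rows 144-195, and the dock face at row 40, with the plunger tip at (321,58) and the bridge edge at row 232.

```bash
python3 -c "
from h import *
c=load('wrist');o=np.array([569.3,78.9]);d=np.array([.0248,.9997]);ex=np.array([.9997,-.0248])
for n,u,v,z in (('nose',320,137,46),('well front',320,144.5,46),('well rear top',320,194,46),('wellL',284,165,46),('wellR',357,165,46),('dock top',320,41,62),('bridge',320,233,150)):
  p=onz(c,u,v,z)[:2]-o; print(n,(p@ex).round(1),(p@d).round(1))
"
```

```text
nose 1.0 118.6
well front 1.0 110.5
well rear top 1.0 53.9
wellL -39.1 87.7
wellR 42.1 87.8
dock top 0.9 210.9
bridge 1.1 53.3
```

```bash
python3 -m handwheel '[[[50,0,-10],0],[[100,0,-10],0],[[140,0,-10],0],[[170,0,-10],0],[[185,0,-10],0]]' -1
python3 -m handwheel '[[[10,0,0],0],[[20,0,0],0],[[30,0,0],0],[[30,0,0],0]]'
python3 -m handwheel '[[[0,0,-4],0],[[0,0,-8],0],[[0,0,-12],0],[[0,0,-16],0],[[0,0,-20],0]]'
python3 -m handwheel '[[[0,0,-6],0],[[0,0,-12],0],[[0,0,-18],0],[[0,0,-24],0],[[0,0,-30],0]]'
python3 -c "from rk import *; rk()"
```

```text
clock: 29.65
eef_pos: [571.9, 170.4, 53.4]
eef_rot: [1.225, 1.199, -1.23]
ft_force: [0.7, 0.0, 0.8]
width: -0.2
clock: 30.15
eef_pos: [572.8, 170.5, 24.7]
eef_rot: [1.227, 1.198, -1.229]
ft_force: [0.1, 0.1, 0.3]
width: 0.3
clock: 30.78
eef_pos: [574.3, 188.8, 25.9]
eef_rot: [1.226, 1.192, -1.23]
ft_force: [0.1, -6.2, 2.2]
width: -0.2
clock: 31.4
eef_pos: [575.1, 218.7, 25.9]
eef_rot: [1.226, 1.192, -1.23]
ft_force: [-0.1, -5.9, 2.4]
width: -0.2
44.3 120.4 | 44.4 -30.4 | -46.4 -30.8 | -46.5 119.0 | 
TCP deck 2.3 141.0
pos [575.  219.8  25.8] axes [[0.001, 1.0, -0.026], [-0.003, -0.026, -1.0], [-1.0, 0.001, 0.003]] w -0.43978817373415463 F [ 0.5 -5.7  2.7] t 31.45
```

```bash
python3 -m handwheel '[[[0,0,-6],0],[[0,0,-12],0],[[0,0,-18],0],[[0,0,-24],0],[[0,0,-30],0]]'
python3 -m handwheel '[[[0,0,-3],0],[[0,0,-6],0],[[0,0,-9],0],[[0,0,-12],0],[[0,0,-14],0]]'
python3 -m handwheel '[[[0,0,-1],0],[[0,0,-2],0],[[0,0,-3],0],[[0,0,-4],0],[[0,0,-5],0]]'
python3 -c "from rk import *; rk()"
```

```text
clock: 32.08
eef_pos: [575.8, 248.7, 25.9]
eef_rot: [1.226, 1.192, -1.23]
ft_force: [-0.3, -7.6, 3.4]
width: -0.0
clock: 32.7
eef_pos: [576.1, 262.5, 25.9]
eef_rot: [1.226, 1.192, -1.23]
ft_force: [-1.2, -6.9, 4.8]
width: 0.1
clock: 33.33
eef_pos: [576.3, 267.3, 25.9]
eef_rot: [1.226, 1.192, -1.23]
ft_force: [0.2, -8.7, 4.5]
width: 0.0
44.2 177.8 | 44.4 37.8 | -46.5 36.9 | -46.6 176.0 | 
TCP deck 2.3 188.7
pos [576.2 267.5  25.8] axes [[0.001, 1.0, -0.027], [-0.005, -0.027, -1.0], [-1.0, 0.001, 0.005]] w -0.046127008886299364 F [ 0.  -7.5  4.2] t 33.375
```

Continuing in 1 mm steps until the force rises.

```bash
python3 -m handwheel '[[[0,0,-1],0],[[0,0,-2],0],[[0,0,-3],0],[[0,0,-3],0]]'
python3 -m handwheel '[[[0,0,-1],0],[[0,0,-2],0],[[0,0,-2],0]]'
python3 -m handwheel '[[[0,0,-1],0],[[0,0,-2],0],[[0,0,-2],0]]'
```

```text
clock: 33.88
eef_pos: [576.3, 270.4, 25.9]
eef_rot: [1.226, 1.192, -1.23]
ft_force: [-0.2, -8.0, 4.9]
width: -0.1
clock: 34.25
eef_pos: [576.4, 272.3, 25.9]
eef_rot: [1.226, 1.192, -1.23]
ft_force: [-0.3, -7.3, 4.7]
width: -0.1
clock: 34.62
eef_pos: [576.4, 273.8, 25.9]
eef_rot: [1.225, 1.191, -1.231]
ft_force: [-0.5, -8.6, 4.8]
width: 0.0
```

```bash
python3 -m handwheel '[[[0,0,-1],0],[[0,0,-2],0],[[0,0,-2],0]]'
python3 -m handwheel '[[[0,0,-1],0],[[0,0,-1],0]]'
python3 -m handwheel '[[[0,0,-1],0],[[0,0,-1],0]]'
```

```text
clock: 35.0
eef_pos: [576.4, 273.8, 25.9]
eef_rot: [1.223, 1.188, -1.234]
ft_force: [-1.4, -14.6, 7.5]
width: 0.3
clock: 35.25
eef_pos: [576.4, 273.8, 25.9]
eef_rot: [1.222, 1.186, -1.235]
ft_force: [-0.1, -17.4, 7.7]
width: -0.4
clock: 35.5
eef_pos: [576.4, 273.8, 26.0]
eef_rot: [1.221, 1.184, -1.236]
ft_force: [-0.4, -19.6, 9.0]
width: 0.3
```

```bash
python3 -m handwheel '[[[0,0,4],0],[[0,0,8],0],[[0,0,14],0],[[0,0,18],0],[[0,0,18],0]]'
python3 -m handwheel '[[[-20,0,0],0],[[-60,0,0],0],[[-110,0,0],0],[[-160,0,0],0],[[-215,0,0],0]]'
python3 -c "
from rk import *; rk()
c=snap('wrist','w12.png');f=c['frame'];hsv=cv2.cvtColor(f,cv2.COLOR_BGR2HSV)
b=(hsv[...,0]>100)&(hsv[...,0]<125)&(hsv[...,1]>130)&(hsv[...,2]>60)
o=np.array([569.3,78.9]);d=np.array([.0248,.9997]);ex=np.array([.9997,-.0248])
for u in (295,305,315,325,335,345):
  col=np.nonzero(b[:250,u])[0]; print(u,col[:3],((onz(c,u,col[0],46)[:2]-o)@d).round(1), f[max(col[0]-14,0):col[0]+3:2,u].tolist())
b[:,:250]=0;b[:,390:]=0
for v in (col[0]+4,col[0]+12,col[0]+20): r=np.nonzero(b[v])[0]; print(v,r[[0,-1]],[((onz(c,u,v,46)[:2]-o)@ex).round(1) for u in r[[0,-1]]])
"
```

```text
clock: 36.12
eef_pos: [575.5, 262.6, 25.2]
eef_rot: [1.228, 1.197, -1.228]
ft_force: [0.1, -0.6, 0.0]
width: -0.2
clock: 36.75
eef_pos: [575.1, 262.8, 241.6]
eef_rot: [1.227, 1.198, -1.228]
ft_force: [1.3, 0.5, -0.1]
width: 0.2
44.2 206.5 | 44.4 37.8 | -46.5 36.9 | -46.6 204.5 | 
TCP deck 4.1 185.1
pos [578.  263.8 250.4] axes [[0.011, 1.0, -0.025], [0.004, -0.025, -1.0], [-1.0, 0.011, -0.004]] w 0.0045863661987837435 F [1.  0.2 4.9] t 36.8
295 [149 150 151] 208.3 [[74, 79, 80], [74, 76, 79], [100, 106, 110], [141, 150, 158], [144, 155, 161], [143, 152, 160], [131, 128, 130], [171, 112, 80], [177, 112, 74]]
305 [149 150 151] 208.2 [[148, 158, 165], [145, 155, 164], [143, 156, 163], [146, 155, 162], [144, 153, 162], [138, 150, 156], [129, 122, 123], [171, 111, 76], [163, 105, 68]]
315 [149 150 151] 208.2 [[147, 158, 165], [147, 158, 165], [144, 153, 162], [142, 152, 161], [143, 152, 159], [143, 152, 159], [144, 131, 131], [184, 118, 79], [165, 105, 71]]
325 [150 151 152] 207.1 [[145, 155, 164], [146, 156, 165], [143, 153, 161], [145, 155, 163], [143, 151, 160], [136, 146, 152], [130, 105, 98], [161, 103, 69], [158, 101, 67]]
335 [150 151 152] 207.0 [[78, 82, 83], [104, 109, 113], [142, 152, 158], [146, 155, 163], [144, 154, 163], [135, 142, 148], [127, 103, 93], [163, 104, 70], [157, 101, 68]]
345 [149 150 151] 208.1 [[74, 78, 76], [83, 87, 90], [126, 136, 141], [144, 154, 161], [142, 154, 160], [142, 152, 159], [128, 124, 126], [170, 111, 78], [164, 104, 69]]
153 [276 354] [np.float64(-43.6), np.float64(44.8)]
161 [276 354] [np.float64(-44.0), np.float64(45.1)]
169 [277 354] [np.float64(-43.3), np.float64(45.4)]
```

```bash
python3 -m handwheel '[[[0,0,0],0],[[0,0,0],0],[[0,0,0],0]]'
python3 -c "
from rk import *; rk(); robot.job_done()"
```

```text
clock: 37.22
eef_pos: [574.7, 262.3, 238.3]
eef_rot: [1.225, 1.199, -1.231]
ft_force: [0.3, -0.4, 0.2]
width: -0.1
44.2 202.9 | 44.4 37.8 | -46.5 36.9 | -46.6 200.9 | 
TCP deck 1.0 183.5
pos [574.8 262.4 238.7] axes [[-0.003, 1.0, -0.026], [-0.001, -0.026, -1.0], [-1.0, -0.003, 0.001]] w -0.08764145494271879 F [-0.   0.2  0. ] t 37.275
the job is handed in; nothing more can be done
```

I put both loose vials into the empty pockets while the rack was still ahead of the bridge: vial_2 in pocket_a, vial_1 in pocket_b. Then I pushed the rack from behind with two fingers into the rails, and drew it home with the closed fingers hooked in its well. I handed the job in at 37 s.

**Checks that passed**
- **Vials:** a wrist picture before sliding showed both vials level with the six fixed ones. I did not see them again once the rack was under the bridge.
- **Home against the dock:** the rack stopped dead about 16 mm beyond the spring's reach estimate of the approach, at 273.8 mm TCP y, within 1 mm of where I expected the dock face. The force along the loading direction then rose from about 8 N to 20 N, which was the highest wrist reading along it. That is far above the light plunger spring.
- **After release:** the wrist picture showed the nose edge right up against the dock with no visible gap. That view could hide a gap of up to about 2.6 mm. The rack was centred to within about 1 mm, and the tool was clear with about 0 N on it.

**Check that disagreed**
- The top camera's nose reading went from 206.5 to 202.9 mm between my last two looks, as the arm settled. The arm partly covers the rack in that view, so I think this is masking. A small spring-back is not ruled out, because I did not re-measure before handing in.
- I did not read the plunger travel directly or re-measure the bystanders. No unexpected contact force showed up on the way.

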